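# Press a striped tile home against the sprung plunger of a tile gauge

## Robot

A 6-joint arm with a two-finger parallel gripper is mounted at the origin on the work surface. World frame = base frame: x ahead of the robot, y to its left, z up, the work surface at z = 0. Lengths are in m, angles in rad, forces in N, time in s.
With the tool pointing down it reaches from about 0.35 to 0.775 m from the base axis. Payload 7.3 kg.
Tool frame: the origin (TCP) lies at the very end of the fingers, on their centre line; the grasp point (between the pads) lies 19 mm behind it; z points along the fingers, x is the direction in which the jaws open and shut, and the axes are right-handed (so a half turn about z gives the same grasp; the last joint's range is limited). The gripper opens to 92 mm and grips with 3 to 60 N. Pads are 19 mm wide; open, the fingers measure 130 mm over their backs; the gripper's body (75 mm by 190 mm) begins 47 mm behind the grasp point.
Start: joints at [0.996, 0.342, 1.524, -0, 1.275, -0.146], TCP at [0.218, 0.477, 0.227] pointing down, gripper open.
Joint ranges: [-2.53, 2.53], [-0.77, 2.02], [0.04, 2.7], [-1, 4.14], [0.28, 2.66], [-3.11, 3.11]. Speed limits (rad/s): [2.57, 2.57, 3.14, 3.14, 3.14, 3.14].

## Interface

Orientations are given as [roll, pitch, yaw] about the fixed x, y, z axes, in that order (R = Rz(yaw) Ry(pitch) Rx(roll)).
In Python, from cell import robot, read_camera, nets gives the robot as it stands. The module is installed in compiled form; this text tells all that it offers.
- The arm moves only by the tool carry_out, never from a script. Its arguments are lists of equal length, an entry for each row: "translation": the shift along the tool's x, y, z in m, a list of three; "turn": the turn, a rotation vector about the tool's x, y, z in rad, a list of three; "gripper": the gripper's target within -1 to 1 (shut at 1, half-way at 0, fully open at -1). A call has 1 to 10 rows; each row shifts and turns the commanded pose from where the row before left it, along the tool's axes as they then stand; what a row does not reach is not made up. A row lasts 1/10 s, in which the tool goes at most 50 mm and 8.59 degrees, less where a joint would pass 70% of its speed; a pose out of reach is approached as far as the arm can. A call with a gripper value outside its range is refused whole. The fingers move at their own pace and stop on an object; "squeeze" is the grip in N (left out, the last holds). Time passes only in rows, so rows that do not move let the fingers close. It gives the time, the measured TCP pose, the force and the opening at its end, in the units of the state.
- robot.observe(): the state, without advancing time (a new reading comes with each control period).
- read_camera(name): name is "scene" or "top" or "wrist"; returns a dict with "img" (420x560x3 uint8, red, green, blue), "fx", "fy", "cx", "cy" (pixels), "world_from_camera" (4x4, takes a point from camera to world coordinates). Camera axes: x right, y down, z forward; pixel columns grow to the right and rows downward; lengths in m; the calibration is good to about 2 mm. The wrist camera is an equidistant fisheye: a pixel r from the principal point sees the ray r / f radians off the axis. A picture is of the moment at which its call begins. There is no depth.
- robot.hand_in(): hands the job in, once; it reports no verdict.
Trained networks look in a picture, given as the dict that the camera call returned (one of the last four; its "shot" number tells which), for a name from the list of things; names that differ only in an ending like _2 or _b are one class to them, and where a whole thing is asked for, a point or a joint stands for the part that bears it (a point fixed in the world has none). Each returns a list of dicts, best first, with "score" (0 to 1); they miss things now and then, are a little off and sometimes report something else, mostly with a low value. They report only what shows in the picture. A call takes as long as a camera call.
- nets.regions_of(picture, name): "region" (420x560 bool, what is visible of it) and "pixel" ([column, row] in pixels, amid what is visible of it).
- nets.tip_of(picture, name): "pixel" ([column, row] in pixels: a listed point, or the origin of a listed thing).
The state is a dict: "time": time; "qpos": joint angles; "qvel": joint speeds; "joint_efforts": joint torques, N m; "tool_pos": TCP position; "tool_rot": TCP orientation; "contact_force": force on the tool from outside, world axes, zero at the start; "torque": the same for the moment, N m; "opening": finger opening in m.
Only numpy, scipy, OpenCV 4.12 (cv2) and the standard library are available. Lean on these libraries where they do the work, as an engineer would, in place of code of your own. Each camera call takes 0.05 s, during which the arm holds its last target. There are 200 camera calls.

## Task

Check the green-and-white striped tile in the tile gauge: first twist the black screw cap on the gauge anticlockwise, about a quarter turn, until its yellow guard has swung fully aside from the brass plunger, then lay the tile centred lengthwise on the gauge's narrow bed and press its end against the sprung plunger until it sits square against both steel stops. Press firmly but never ram it, and finish while still holding the tile pressed home there (the plunger pushes it back if you let go). Leave the other tile and everything else on the bench where they are.

Things in the scene. Friction and masses are not known exactly. Their poses are not given: they have to be found in the camera images.
- tile_center (a point): Centre (half-way up) of the loose tile to be gauged: grey cement, 120 mm long (its x), 60 mm wide (its y), 14 mm thick (z, up), about 0.2 kg, a green and a white stripe along its top. It starts flat on a wooden block 100 x 40 x 20 mm, so its long edges overhang by about 10 mm and fingers can reach down past them. Either end may go first into the gauge.
- tile: The same tile; origin at the centre of its underside, axes as above.
- jig: The tile gauge, fixed: dark base plate 110 mm wide, 10 mm high, x = -165 to 135 mm; blue head x = 20 to 70, y = -35 to 35 mm, 62 mm high; a dial behind it, 57 mm high. Origin on the bench surface below the middle of the stop face; x = the direction in which a tile is pressed (from the bed towards stops and head), y left, z up.
- bed_top (a point): Point on the top of the gauge's bed, on its centre line, 95 mm before the stop face; axes as the gauge's. Bed: steel bar 40 mm wide, top 35 mm above the bench, from gauge x = -164 to -4 mm, y = 0 in its middle, open at both sides so that fingers holding the tile's overhanging long edges pass beside it.
- stops: The two fixed round steel stops, 12 mm across, at gauge y = -22 and +22 mm, 42 mm above the bench, whose flat ends form the stop face at gauge x = 0. Origin and axes as the gauge's. A tile pressed home has its centre at gauge x = -60, y = 0, z = 42 mm, its long side along x.
- plunger (a joint): Travel (m) of the brass plunger (9 mm across, midway between the stops, 42 mm above the bench). 0 = out, its tip 12 mm before the stop face; grows as it is pushed in towards gauge +x; 0.012 when the tile touches the stops. Springy: 1.6 N to start it, 6.4 N at the stops (400 N/m); it springs back out when released.
- cap (a joint): Turn (rad) of the black screw cap with its yellow guard: 0 = guard straight in front of the plunger, grows anticlockwise seen from above, ends at 1.65; the guard is fully aside from 1.2 on. The cap only turns (it neither rises nor comes off), with slight friction (0.06 N m), and stays where it is left.
- cap_grip (a point): Centre of the round black cap on its turning axis, 82 mm above the bench, at gauge x = 45, y = 0 mm. The cap is 38 mm across and 24 mm high (70 to 94 mm above the bench), free all round, to be gripped from above. Its axes turn with the cap; its -x points along the guard.
- guard_tip (a point): Middle of the hanging end (6 x 16 x 30 mm, from 40 to 70 mm above the bench) of the yellow guard, 70 mm from the cap's axis on an arm 16 mm wide at 64 to 70 mm above the bench.
- plain_tile_center (a point): Centre of the other tile, same size, terracotta top without stripes, on a like wooden block: leave it alone.
- brush: Standing round brush with wooden handle, 76 mm across, 178 mm high (origin under it): leave alone.
- sieve_pot: Off-white open pot, 100 mm across, 80 mm high (origin under it): leave alone.
- sealer: White bottle with red cap, 60 mm across, 150 mm high (origin under it): leave alone.
- weight: Brass weight, 44 mm across, 46 mm high (origin under it): leave alone.
- hook_tool: Yellow bent rod lying flat, 12 mm thick, about 150 x 70 mm: leave alone.
- rub_stone: Brick-red rubbing stone, 80 x 35 x 25 mm (origin under it): leave alone.

How it is judged:
By the outcome, as a careful person would: the job done as asked, in the order asked, and still so for the second after the job is handed in, while the arm keeps its last pose, push and grip.
It also fails if it takes over 64 s, if anything falls off the work surface, if the arm or the gripper's body presses on something with over 40 N, if the wrist force passes 120 N, or if a joint passes its speed limit or range.

## Working session

There is one attempt and no reset: what is moved stays moved. The work goes in short steps, Python scripts to look and compute and a tool call to move; the robot and the scene stay as the last step left them, time stands still between calls to the robot, and variables do not carry over. Pictures are saved under pics/ and viewed, about 8 in all and at most 12, crops included, and the job is handed in when it is done.

Besides the shell and the picture viewer there is one more tool, called after "Request:" as name(argument=value, ...) on one line, values as JSON. carry_out: Moves the arm, as the interface text tells. Its arguments: {"type":"object","properties":{"translation":{"type":"array","items":{"type":"array","items":{"type":"number"}}},"turn":{"type":"array","items":{"type":"array","items":{"type":"number"}}},"gripper":{"type":"array","items":{"type":"number"}},"squeeze":{"type":"number"}},"required":["translation","turn","gripper"]}

```bash
mkdir -p pics; cat > h.py <<'E'
import numpy as np, cv2
from cell import robot, read_camera, nets
from scipy.spatial.transform import Rotation as R
def ray(p,px,fish=False):
    u=(px[0]-p['cx'])/p['fx'];v=(px[1]-p['cy'])/p['fy']
    if fish:
        r=np.hypot(u,v); d=np.array([np.sin(r)*u/max(r,1e-9),np.sin(r)*v/max(r,1e-9),np.cos(r)])
    else: d=np.array([u,v,1.])
    T=np.array(p['world_from_camera']); return T[:3,3],T[:3,:3]@d
def atz(p,px,z,fish=False):
    o,d=ray(p,px,fish); return o+d*(z-o[2])/d[2]
def proj(p,X):
    T=np.array(p['world_from_camera']); c=T[:3,:3].T@(np.array(X)-T[:3,3]); return [p['fx']*c[0]/c[2]+p['cx'],p['fy']*c[1]/c[2]+p['cy']]
def save(p,n): cv2.imwrite('pics/'+n,cv2.cvtColor(p['img'],cv2.COLOR_RGB2BGR))
E
python3 - <<'E'
from h import *
np.set_printoptions(precision=4,suppress=True)
t=read_camera('top');s=read_camera('scene')
save(t,'t0.png');save(s,'s0.png')
H=dict(tile_center=.027,jig=0,bed_top=.035,stops=0,cap_grip=.082,guard_tip=.055,plain_tile_center=.027,brush=0,sieve_pot=0,sealer=0,weight=0,hook_tool=0,rub_stone=0)
for n,z in H.items():
    for p,k in((t,'top'),(s,'scene')):
        print(n,k,[(np.round(q['score'],2),np.round(q['pixel']),atz(p,q['pixel'],z)[:2]) for q in nets.tip_of(p,n)[:2]])
print(robot.observe())
E
```

```text
tile_center top [(np.float64(0.81), array([124., 234.]), array([0.4615, 0.3324])), (np.float64(0.35), array([122., 232.]), array([0.4681, 0.3391]))]
tile_center scene [(np.float64(0.6), array([436., 296.]), array([0.4777, 0.3432]))]
jig top [(np.float64(0.73), array([316., 170.]), array([ 0.607 , -0.1707]))]
jig scene [(np.float64(0.95), array([231., 234.]), array([ 0.6099, -0.1478]))]
bed_top top [(np.float64(0.71), array([309., 198.]), array([ 0.5229, -0.1409])), (np.float64(0.32), array([315., 175.]), array([ 0.5841, -0.1623]))]
bed_top scene [(np.float64(0.95), array([255., 208.]), array([ 0.5254, -0.1327]))]
stops top [(np.float64(0.52), array([308., 167.]), array([ 0.6183, -0.1489]))]
stops scene [(np.float64(0.59), array([226., 230.]), array([ 0.6059, -0.1663]))]
cap_grip top [(np.float64(0.69), array([317., 140.]), array([ 0.6613, -0.1685]))]
cap_grip scene [(np.float64(0.97), array([210., 225.]), array([ 0.6592, -0.1615]))]
guard_tip top [(np.float64(0.65), array([316., 174.]), array([ 0.5805, -0.1616])), (np.float64(0.52), array([395., 150.]), array([ 0.6335, -0.3721]))]
gu
[... 1212 characters left out ...]

rub_stone top [(np.float64(0.9), array([396., 199.]), array([ 0.5135, -0.3742]))]
rub_stone scene [(np.float64(0.91), array([195., 172.]), array([ 0.5045, -0.3748])), (np.float64(0.53), array([226., 233.]), array([ 0.6145, -0.1609]))]
{'time': 1.4, 'qpos': array([ 0.996 ,  0.342 ,  1.5241,  0.    ,  1.2754, -0.146 ]), 'qvel': array([-0.0006, -0.0011, -0.0007,  0.0014,  0.0008, -0.0012]), 'joint_efforts': array([ -0.0004, -43.1137, -24.4475,   0.0718,   0.0484,  -0.    ]), 'tool_pos': array([0.2183, 0.4775, 0.2268]), 'tool_rot': array([ 3.1416, -0.0002,  1.1421]), 'contact_force': array([ 0.2616, -0.963 ,  0.5361]), 'torque': array([ 0.0207, -0.0002,  0.0133]), 'opening': 0.0916136322129995}
```

View pics/t0.png

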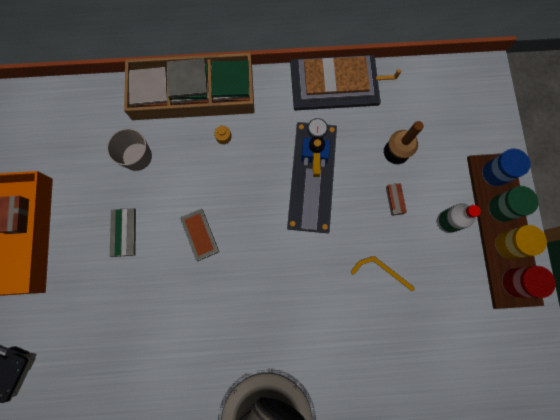

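View pics/s0.png

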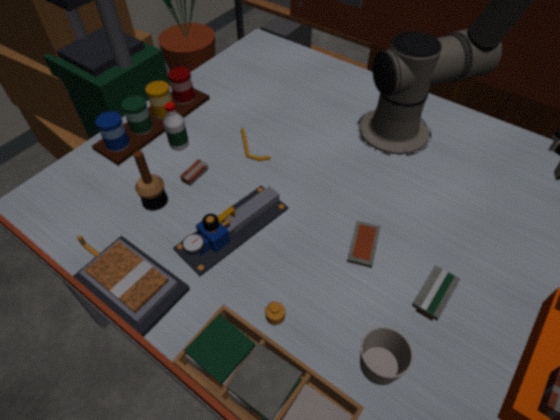

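The top view shows the gauge at about (315,175), pressing up in the image with the guard at (316,168). The striped tile is at (122,232). I'll go to the cap first and look from near.

Request:
carry_out(translation=[[-0.02,0.033,0],[-0.02,0.033,0],[-0.02,0.033,0],[-0.02,0.033,0],[-0.02,0.033,0],[-0.02,0.033,0],[-0.02,0.033,0],[-0.02,0.033,0],[-0.02,0.033,0],[-0.02,0.033,0]], turn=[[0,0,0],[0,0,0],[0,0,0],[0,0,0],[0,0,0],[0,0,0],[0,0,0],[0,0,0],[0,0,0],[0,0,0]], gripper=[-1,-1,-1,-1,-1,-1,-1,-1,-1,-1])

```text
time: 2.4
tool_pos: [0.436, 0.157, 0.2269]
tool_rot: [3.141, -0.0, 1.142]
contact_force: [0.6, 0.3, -0.0]
opening: 0.0919
```

Request:
carry_out(translation=[[-0.02,0.033,0],[-0.02,0.033,0],[-0.02,0.033,0],[-0.02,0.033,0],[-0.02,0.033,0],[-0.02,0.033,0],[-0.02,0.033,0],[-0.02,0.033,0],[0,0,0],[0,0,0]], turn=[[0,0,0.14],[0,0,0],[0,0,0],[0,0,0],[0,0,0],[0,0,0],[0,0,0],[0,0,0.14],[0,0,0.14],[0,0,0.14]], gripper=[-1,-1,-1,-1,-1,-1,-1,-1,-1,-1])

```text
time: 3.4
tool_pos: [0.5763, -0.1173, 0.2261]
tool_rot: [-3.141, 0.0, 0.574]
contact_force: [-0.5, 1.5, -0.4]
opening: 0.0918
```

Request:
carry_out(translation=[[0,0,0],[0,0,0],[0,0,0],[0,0,0],[0,0,0],[0,0,0],[0,0,0],[0,0,0],[0,0,0],[0,0,0]], turn=[[0,0,0.14],[0,0,0.14],[0,0,0.14],[0,0,0.14],[0,0,0.14],[0,0,0.14],[0,0,0.14],[0,0,0.14],[0,0,0.14],[0,0,0.14]], gripper=[-1,-1,-1,-1,-1,-1,-1,-1,-1,-1])

```text
time: 4.4
tool_pos: [0.5761, -0.1159, 0.2266]
tool_rot: [-3.142, 0.0, -0.824]
contact_force: [0.6, 0.3, 0.5]
opening: 0.0919
```

Request:
carry_out(translation=[[0,0,0],[0,0,0],[0,0,0],[0,0,0],[0,0,0],[0,0,0],[0,0,0]], turn=[[0,0,0.14],[0,0,0.14],[0,0,0.14],[0,0,0.14],[0,0,0.14],[0,0,0.14],[0,0,0]], gripper=[-1,-1,-1,-1,-1,-1,-1])

```text
time: 5.1
tool_pos: [0.5761, -0.1159, 0.2266]
tool_rot: [3.141, 0.0, -1.659]
contact_force: [0.2, -0.1, -0.9]
opening: 0.0918
```

```bash
python3 - <<'E'
from h import *
np.set_printoptions(precision=4,suppress=True)
w=read_camera('wrist');save(w,'w1.png')
o=robot.observe();print(o['tool_pos'],o['tool_rot'],o['qpos'],o['time'])
for n,z in dict(cap_grip=.082,guard_tip=.055,bed_top=.035,jig=0,stops=.0).items():
    print(n,[(np.round(q['score'],2),np.round(q['pixel']),atz(w,q['pixel'],z,True)[:2]) for q in nets.tip_of(w,n)[:2]])
print(w['world_from_camera'],w['fx'])
E
```

```text
[ 0.5762 -0.1159  0.2267] [ 3.1415  0.0001 -1.655 ] [-0.3289  0.4581  1.3437  0.0001  1.3399  1.326 ] 5.15
cap_grip [(np.float64(0.63), array([325., 112.]), array([ 0.6539, -0.1658]))]
guard_tip [(np.float64(0.68), array([325., 185.]), array([ 0.5797, -0.1645]))]
bed_top [(np.float64(0.79), array([309., 243.]), array([ 0.5102, -0.1448]))]
jig [(np.float64(0.76), array([314., 153.]), array([ 0.6095, -0.1608]))]
stops [(np.float64(0.97), array([312., 152.]), array([ 0.6106, -0.1585]))]
[[-0.088  -0.9657 -0.2443  0.6414]
 [-0.9961  0.0854  0.0209 -0.1214]
 [ 0.0007  0.2452 -0.9695  0.3843]
 [ 0.      0.      0.      1.    ]] 325.19226210127806
```

View pics/w1.png

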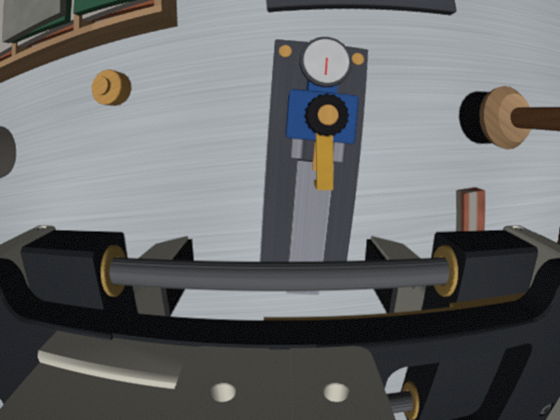

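The wrist picture shows the cap at (327,115), the guard end at (324,175), the bed at x 290–330 and the base plate's far corners at (275,40) and (367,48). I'll take the gauge pose from edge scans.

```bash
cat > fit.py <<'E'
from h import *
from scipy.optimize import least_squares
def edges(p,rows,lo,hi,pol,fish=True):
    g=cv2.GaussianBlur(cv2.cvtColor(p['img'],cv2.COLOR_RGB2GRAY).astype(float),(0,0),1)
    out=[]
    for r in rows:
        d=np.gradient(g[r])[lo:hi]*pol; k=int(np.argmax(d)); 
        if 0<k<len(d)-1:
            a,b,c=d[k-1:k+2]; k=k+.5*(a-c)/(a-2*b+c)
        out.append((lo+k,r))
    return out
E
python3 - <<'E'
from fit import *
np.set_printoptions(precision=4,suppress=True)
w=read_camera('wrist')
for nm,rows,lo,hi,pol,z in [('plateL',range(70,255,15),250,285,-1,.01),('plateR',range(70,255,15),340,380,1,.01),('bedL',range(195,256,6),280,304,1,.035),('bedR',range(195,256,6),318,340,-1,.035)]:
    P=np.array([atz(w,e,z,True)[:2] for e in edges(w,rows,lo,hi,pol)])
    x,y,_,_=0,0,0,0
    vx,vy,x0,y0=cv2.fitLine(P.astype(np.float32),cv2.DIST_HUBER,0,.001,.001).ravel()
    if vx<0: vx,vy=-vx,-vy
    print(nm,'yaw',np.arctan2(vy,vx),'y at x=.55,.65',y0+(.55-x0)*vy/vx,y0+(.65-x0)*vy/vx,'res',np.abs((P-[x0,y0])@[-vy,vx]).max())
hsv=cv2.cvtColor(w['img'],cv2.COLOR_RGB2HSV)
m=((hsv[...,0]>100)&(hsv[...,0]<130)&(hsv[...,1]>150)&(hsv[...,2]>50)).astype(np.uint8)
m[:75]=0;m[200:]=0;m[:,:270]=0;m[:,380:]=0
c=max(cv2.findContours(m,0,2)[0],key=cv2.contourArea); print('head box',cv2.boxPoints(cv2.minAreaRect(c)))
y=((hsv[...,0]>10)&(hsv[...,0]<35)&(hsv[...,1]>120)&(hsv[...,2]>110)).astype(np.uint8)
n,l,st,ce=cv2.connectedComponentsWithStats(y)
for i in range(1,n):
    if st[i,4]>40 and 250<ce[i][0]<390 and ce[i][1]<210: print(st[i],ce[i],atz(w,ce[i],.094,True)[:2],atz(w,ce[i],.01,True)[:2])
for u in (300,340):
  print(edges({'img':w['img'].transpose(1,0,2).copy()},[u],75,170,1),edges({'img':w['img'].transpose(1,0,2).copy()},[285+u//10],25,60,-1))
c1=[atz(w,q,.01,True)[:2] for q in ((275,40),(367,48))];print('far corners',c1)
E
```

```text
plateL yaw -0.15863128 y at x=.55,.65 -0.09431586 -0.110313386 res 7.205725622465037e-05
plateR yaw -0.15839806 y at x=.55,.65 -0.20480819 -0.2207818 res 0.00018007618744894787
bedL yaw -0.15884882 y at x=.55,.65 -0.12918964 -0.14520949 res 0.00021016199585123353
bedR yaw -0.15540062 y at x=.55,.65 -0.16967066 -0.18533702 res 0.00033931146088365374
head box [[284.9708 136.8067]
 [290.4449  79.3281]
 [359.4382  85.8989]
 [353.9641 143.3775]]
[280  45  12  12 109] [285.2294  50.8257] [ 0.7115 -0.133 ] [ 0.7317 -0.1364]
[352  53  12  12 106] [357.6226  58.8679] [ 0.7011 -0.1975] [ 0.7183 -0.2196]
[318 105  20  20 322] [327.8571 114.5466] [ 0.6508 -0.1658] [ 0.6535 -0.1787]
[313 134  21  56 969] [323.58   162.0702] [ 0.6083 -0.1589] [ 0.5988 -0.1698]
[(np.float64(160.7997258945579), 300)] [(np.float64(37.904202683861925), 315)]
[(np.float64(142.65451546540532), 340)] [(np.float64(36.60248657543727), 319)]
far corners [array([ 0.746 , -0.1259]), array([ 0.7317, -0.2324])]
```

```bash
python3 - <<'E'
from fit import *
np.set_printoptions(precision=4,suppress=True)
for k in('top','scene'):
    p=read_camera(k)
    for nm,X in dict(cap=(.6505,-.1655,.094),c1=(.746,-.1259,.01),c2=(.7317,-.2324,.01),b1=(.7317,-.1364,.01),b2=(.7183,-.2196,.01)).items(): print(k,nm,np.round(proj(p,X),1))
    c=np.round(proj(p,(.6505,-.1655,.05))).astype(int)
    im=p['img'][c[1]-75:c[1]+75,c[0]-100:c[0]+100]
    print('crop origin',c-[100,75]); cv2.imwrite(f'pics/c_{k}.png',cv2.cvtColor(cv2.resize(im,None,fx=4,fy=4,interpolation=cv2.INTER_CUBIC),cv2.COLOR_RGB2BGR))
E
```

```text
top cap [316.4 142.6]
top c1 [296.2 121.9]
top c2 [335.3 124.4]
top b1 [300.4 126.5]
top b2 [331.1 129.3]
crop origin [215  74]
scene cap [210.2 218.5]
scene c1 [199.9 273.6]
scene c2 [172.7 247.2]
scene b1 [200.8 267.1]
scene b2 [180.2 246.1]
crop origin [113 154]
```

View pics/c_top.png

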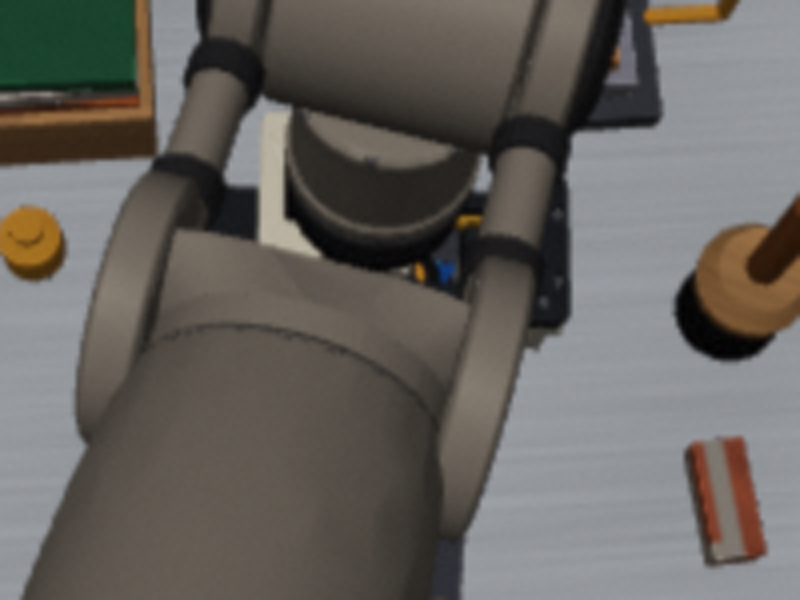

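Request:
carry_out(translation=[[0,0,0],[0.012,-0.027,0],[0.012,-0.027,0],[0.013,-0.027,0],[0,0,0.03],[0,0,0.03],[0,0,0.02],[0,0,0],[0,0,0]], turn=[[0,0,0.074],[0,0,0],[0,0,0],[0,0,0],[0,0,0],[0,0,0],[0,0,0],[0,0,0],[0,0,0]], gripper=[-1,-1,-1,-1,-1,-1,-1,-1,-1])

```text
time: 6.45
tool_pos: [0.6504, -0.1655, 0.1472]
tool_rot: [-3.141, 0.0, -1.732]
contact_force: [-0.3, -0.1, 0.3]
opening: 0.0917
```

```bash
python3 - <<'E'
from h import *
np.set_printoptions(precision=4,suppress=True)
w=read_camera('wrist');save(w,'w2.png')
o=robot.observe();print(o['tool_pos'],o['tool_rot'])
hsv=cv2.cvtColor(w['img'],cv2.COLOR_RGB2HSV)
y=((hsv[...,0]>10)&(hsv[...,0]<35)&(hsv[...,1]>120)&(hsv[...,2]>110)).astype(np.uint8)
n,l,st,ce=cv2.connectedComponentsWithStats(y)
for i in range(1,n):
    if st[i,4]>60: print(st[i],ce[i],atz(w,ce[i],.094,True)[:2],atz(w,ce[i],.01,True)[:2])
E
```

```text
[ 0.6509 -0.1657  0.1482] [-3.1393 -0.0004 -1.7318]
[225 111  16  15 180] [232.35   118.2111] [ 0.7269 -0.1474] [ 0.7316 -0.1361]
[319 111  15  15 180] [325.9611 118.0167] [ 0.7174 -0.207 ] [ 0.7183 -0.2194]
[ 24 158  30  40 811] [ 39.5253 177.9692] [0.7186 0.0181] [0.72   0.0953]
[266 213  27  26 555] [279.4162 225.6559] [ 0.651  -0.1658] [ 0.6254 -0.1619]
[273 249  22  13 236] [283.8856 255.6949] [ 0.6287 -0.1654] [ 0.5943 -0.1613]
[446 254  12  42 163] [453.681  276.5644] [ 0.5849 -0.2968] [ 0.5331 -0.345 ]
[101 257  10  39 133] [103.8271 277.3083] [ 0.6292 -0.0196] [0.595  0.0425]
[278 291  20  11 188] [287.4787 295.516 ] [ 0.5967 -0.1631] [ 0.5495 -0.158 ]
[412 396   7  23  68] [415.8382 408.5882] [ 0.4319 -0.2721] [ 0.3192 -0.3105]
```

View pics/w2.png

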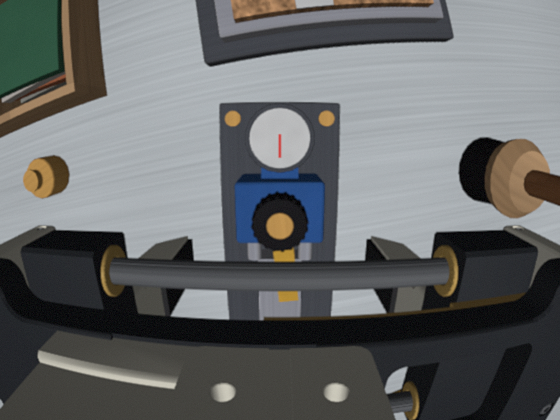

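The view confirms it: cap at (279,226), which is (0.651,-0.166), centred between the fingers. Next I descend and grip.

Request:
carry_out(translation=[[0,0,0.03],[0,0,0.03],[0,0,0.018],[0,0,0],[0,0,0],[0,0,0],[0,0,0],[0,0,0],[0,0,0],[0,0,0]], turn=[[0,0,0],[0,0,0],[0,0,0],[0,0,0],[0,0,0],[0,0,0],[0,0,0],[0,0,0],[0,0,0],[0,0,0]], gripper=[-1,-1,-1,-1,1,1,1,1,1,1], squeeze=20)

```text
time: 7.5
tool_pos: [0.6503, -0.1654, 0.069]
tool_rot: [-3.141, 0.0, -1.732]
contact_force: [-0.1, -0.4, 0.3]
opening: 0.0487
```

Request:
carry_out(translation=[[0,0,0],[0,0,0],[0,0,0],[0,0,0]], turn=[[0,0,0],[0,0,0],[0,0,0],[0,0,0]], gripper=[1,1,1,1])

```text
time: 7.9
tool_pos: [0.6501, -0.1658, 0.0687]
tool_rot: [-3.142, -0.0, -1.732]
contact_force: [-0.6, -1.8, 0.0]
opening: 0.038
```

Request:
carry_out(translation=[[0,0,0],[0,0,0],[0,0,0],[0,0,0],[0,0,0],[0,0,0],[0,0,0],[0,0,0]], turn=[[0,0,-0.1],[0,0,-0.1],[0,0,-0.1],[0,0,-0.1],[0,0,-0.1],[0,0,-0.1],[0,0,-0.1],[0,0,-0.1]], gripper=[1,1,1,1,1,1,1,1])

```text
time: 8.7
tool_pos: [0.6503, -0.1663, 0.0687]
tool_rot: [3.141, -0.001, -0.928]
contact_force: [-0.1, -4.2, -0.6]
opening: 0.0376
```

Request:
carry_out(translation=[[0,0,0],[0,0,0],[0,0,0],[0,0,0],[0,0,0],[0,0,0],[0,0,0],[0,0,0]], turn=[[0,0,-0.1],[0,0,-0.1],[0,0,-0.1],[0,0,-0.1],[0,0,-0.1],[0,0,-0.1],[0,0,-0.1],[0,0,0]], gripper=[1,1,1,1,1,1,1,1])

```text
time: 9.5
tool_pos: [0.6507, -0.1666, 0.0687]
tool_rot: [3.14, -0.002, -0.229]
contact_force: [1.1, -6.1, -0.1]
opening: 0.0379
```

Request:
carry_out(translation=[[0,0,0],[0,0,0],[0,0,0],[0,0,0],[0,0,0],[0,0,0]], turn=[[0,0,0],[0,0,0],[0,0,0],[0,0,0],[0,0,0],[0,0,0]], gripper=[-1,-1,-1,-1,-1,-1])

```text
time: 10.1
tool_pos: [0.6502, -0.1653, 0.0687]
tool_rot: [-3.141, -0.0, -0.232]
contact_force: [0.1, 0.4, -0.3]
opening: 0.081
```

```bash
python3 - <<'E'
from h import *
o=robot.observe();print(o['tool_pos'],o['tool_rot'],o['opening'],o['contact_force'])
E
```

```text
[ 0.65018244 -0.1652785   0.06874863] [-3.14144913e+00 -1.15248578e-05 -2.31896281e-01] 0.08102637423263961 [ 0.05766079  0.43150786 -0.34125446]
```

Guard turned about 1.5 rad. Next I lift, go towards the tile and check the guard in the top view.

Request:
carry_out(translation=[[0,0,-0.03],[0,0,-0.045],[0,0,-0.045],[0,0,-0.04],[-0.027,-0.03,0],[-0.027,-0.03,0],[-0.027,-0.03,0],[-0.027,-0.03,0],[-0.027,-0.03,0],[-0.027,-0.03,0]], turn=[[0,0,0],[0,0,0],[0,0,0],[0,0,0],[0,0,0],[0,0,0],[0,0,0],[0,0,0],[0,0,0],[0,0,0]], gripper=[-1,-1,-1,-1,-1,-1,-1,-1,-1,-1])

```text
time: 11.1
tool_pos: [0.5329, 0.0483, 0.2289]
tool_rot: [-3.141, -0.0, -0.232]
contact_force: [-0.3, 0.9, 1.3]
opening: 0.0919
```

Request:
carry_out(translation=[[-0.027,-0.03,0],[-0.027,-0.03,0],[-0.027,-0.03,0],[-0.027,-0.03,0],[-0.027,-0.03,0],[-0.027,-0.03,0],[-0.027,-0.03,0],[-0.027,-0.03,0],[0,0,0],[0,0,0]], turn=[[0,0,0],[0,0,0],[0,0,0],[0,0,0],[0,0,0],[0,0,0],[0,0,0],[0,0,0],[0,0,0.14],[0,0,0.14]], gripper=[-1,-1,-1,-1,-1,-1,-1,-1,-1,-1])

```text
time: 12.1
tool_pos: [0.3779, 0.3315, 0.2288]
tool_rot: [-3.141, -0.0, -0.515]
contact_force: [0.4, 0.5, -0.5]
opening: 0.0916
```

Request:
carry_out(translation=[[0,0,0],[0,0,0],[0,0,0],[0,0,0],[0,0,0],[0,0,0],[0,0,0],[0,0,0],[0,0,0]], turn=[[0,0,0.14],[0,0,0.14],[0,0,0.14],[0,0,0.14],[0,0,0.14],[0,0,0.14],[0,0,0.14],[0,0,0.08],[0,0,0]], gripper=[-1,-1,-1,-1,-1,-1,-1,-1,-1])

```text
time: 13.0
tool_pos: [0.3788, 0.3302, 0.2288]
tool_rot: [-3.141, 0.0, -1.573]
contact_force: [-0.6, -0.2, 0.8]
opening: 0.0916
```

```bash
python3 - <<'E'
from h import *
np.set_printoptions(precision=4,suppress=True)
t=read_camera('top');w=read_camera('wrist')
o=robot.observe();print(o['tool_pos'],o['tool_rot'],o['time'])
print('tile',[(np.round(q['score'],2),q['pixel'],atz(w,q['pixel'],.034,True)) for q in nets.tip_of(w,'tile_center')])
print(proj(t,(.6505,-.1655,.08)))
a=cv2.resize(t['img'][100:240,255:375],(514,600),interpolation=cv2.INTER_CUBIC)[:420]
im=np.hstack([a[:, :240*2-200],w['img'][:,40:540]])
cv2.imwrite('pics/m3.png',im[...,::-1])
E
```

```text
[0.3788 0.3302 0.2288] [-3.1414  0.0002 -1.5697] 13.1
tile [(np.float64(0.58), [268.2, 106.6], array([0.4682, 0.3418, 0.034 ]))]
[np.float64(315.90263498297134), np.float64(144.59455776445867)]
```

View pics/m3.png

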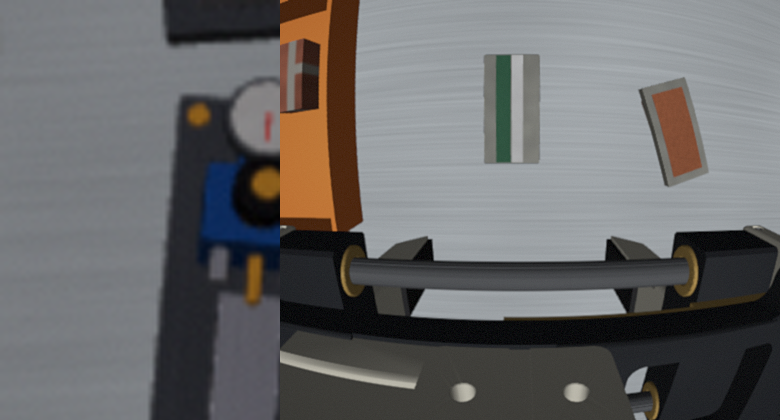

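```bash
python3 - <<'E'
from fit import *
np.set_printoptions(precision=4,suppress=True)
w=read_camera('wrist'); t=read_camera('top')
for nm,im,rng,lo,hi,pol in [('L',w,range(70,155,8),234,252,-1),('R',w,range(70,155,8),290,310,1)]:
    P=np.array([atz(w,e,.034,True)[:2] for e in edges(im,rng,lo,hi,pol)])
    vx,vy,x0,y0=cv2.fitLine(P.astype(np.float32),cv2.DIST_HUBER,0,.001,.001).ravel()
    print(nm,np.arctan(vy/vx),'y at .47',y0+(.47-x0)*vy/vx,np.abs((P-[x0,y0])@[-vy,vx]).max())
tr={'img':w['img'].transpose(1,0,2).copy()}
for lo,hi,pol in((45,65,-1),(153,175,1)):
    E=[(e[1],e[0]) for e in edges(tr,[248,252,288,294],lo,hi,pol)]
    print(E,[atz(w,e,.034,True)[:2] for e in E])
cv2.imwrite('pics/g4.png',cv2.resize(t['img'][110:200,270:370],None,fx=5,fy=5,interpolation=cv2.INTER_CUBIC)[...,::-1])
E
```

```text
L -0.0012339936 y at .47 0.36844444 0.000619981829499472
R 0.001990031 y at .47 0.30822372 0.0003403394289665867
[(248, np.float64(53.778864251006524)), (252, np.float64(53.69520052147698)), (288, np.float64(53.51268783349775)), (294, np.float64(53.63095798188265))] [array([0.5273, 0.3637]), array([0.5273, 0.3594]), array([0.5272, 0.3207]), array([0.5272, 0.3143])]
[(248, np.float64(163.6570911237853)), (252, np.float64(163.61970252029005)), (288, np.float64(163.70821867730106)), (294, np.float64(163.64279890651906))] [array([0.4063, 0.364 ]), array([0.4063, 0.3596]), array([0.4061, 0.3204]), array([0.4062, 0.3139])]
```

View pics/g4.png

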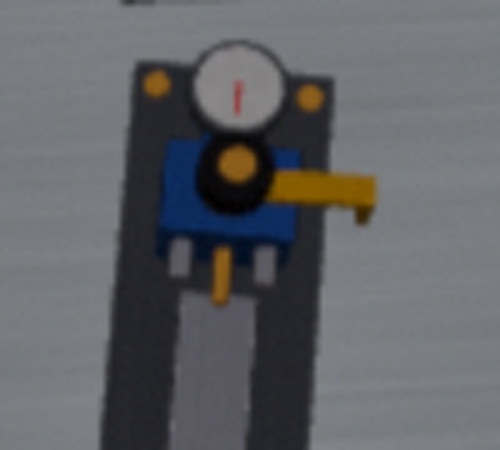

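The top crop shows the guard at (325,190), pointing right and clear of the brass plunger at (221,275). The tile centre is (0.4667,0.3383) with yaw about 0. Now the grasp.

Request:
carry_out(translation=[[-0.004,-0.044,0],[-0.004,-0.044,0],[0,0,0.045],[0,0,0.045],[0,0,0.045],[0,0,0.04],[0,0,0.025],[0,0,0.019],[0,0,0],[0,0,0]], turn=[[0,0,0],[0,0,0],[0,0,0],[0,0,0],[0,0,0],[0,0,0],[0,0,0],[0,0,0],[0,0,0],[0,0,0]], gripper=[-1,-1,-1,-1,-1,-1,-1,-1,-1,-1], squeeze=40)

```text
time: 14.25
tool_pos: [0.4671, 0.3383, 0.01]
tool_rot: [3.142, 0.0, -1.572]
contact_force: [0.9, -0.3, 0.7]
opening: 0.0915
```

Request:
carry_out(translation=[[0,0,0],[0,0,0],[0,0,0],[0,0,0],[0,0,0],[0,0,0],[0,0,0],[0,0,0]], turn=[[0,0,0],[0,0,0],[0,0,0],[0,0,0],[0,0,0],[0,0,0],[0,0,0],[0,0,0]], gripper=[1,1,1,1,1,1,1,1])

```text
time: 15.05
tool_pos: [0.467, 0.3383, 0.0102]
tool_rot: [-3.141, 0.0, -1.572]
contact_force: [-1.0, -1.1, 5.6]
opening: 0.0599
```

Request:
carry_out(translation=[[0,0,-0.015],[0,0,-0.03],[0,0,-0.04],[0,0,-0.035],[0,0,0],[0,0,0],[0.02,-0.006,0],[0.039,-0.011,0],[0.039,-0.011,0],[0.039,-0.011,0]], turn=[[0,0,0],[0,0,0],[0,0,0],[0,0,0],[0,0,0.079],[0,0,0.079],[0,0,0],[0,0,0],[0,0,0],[0,0,0]], gripper=[1,1,1,1,1,1,1,1,1,1])

```text
time: 16.05
tool_pos: [0.4831, 0.1953, 0.129]
tool_rot: [3.14, -0.0, -1.729]
contact_force: [1.3, 0.8, -2.0]
opening: 0.0594
```

Request:
carry_out(translation=[[0.039,-0.011,0],[0.039,-0.011,0],[0.039,-0.011,0],[0.039,-0.011,0],[0.039,-0.011,0],[0.039,-0.011,0],[0.039,-0.011,0],[0.039,-0.011,0],[0.019,-0.005,0],[0,0,0]], turn=[[0,0,0],[0,0,0],[0,0,0],[0,0,0],[0,0,0],[0,0,0],[0,0,0],[0,0,0],[0,0,0],[0,0,0]], gripper=[1,1,1,1,1,1,1,1,1,1])

```text
time: 17.05
tool_pos: [0.5228, -0.1476, 0.1289]
tool_rot: [3.141, -0.0, -1.734]
contact_force: [1.2, 0.3, -2.1]
opening: 0.0598
```

```bash
python3 - <<'E'
from h import *
np.set_printoptions(precision=4,suppress=True)
w=read_camera('wrist');save(w,'w5.png')
o=robot.observe();print(o['tool_pos'],o['tool_rot'],o['contact_force'],o['torque'],o['opening'])
E
```

```text
[ 0.5225 -0.1458  0.1289] [ 3.1402  0.0006 -1.7325] [-0.5829  0.0578 -2.3414] [ 0.0064  0.2057 -0.0331] 0.05980690634710396
```

View pics/w5.png

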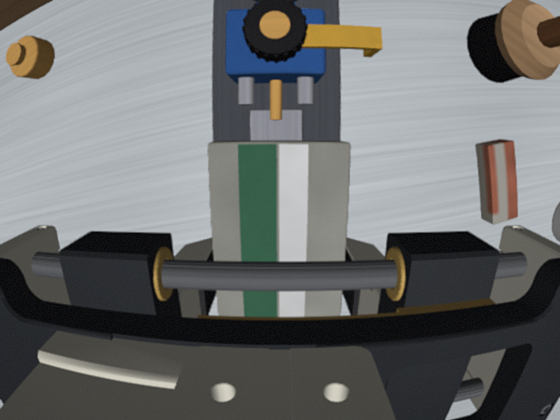

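The tile is held squarely, front edge at row 142, columns 209–349; bed at 250–302, plunger at column 276, guard off right. I'll check the lateral and yaw errors.

```bash
python3 - <<'E'
from fit import *
np.set_printoptions(precision=4,suppress=True)
w=read_camera('wrist'); O=np.array([.6064,-.1586]);c,s=np.cos(-.1585),np.sin(-.1585)
G=lambda e,z:(np.array([[c,s],[-s,c]])@(atz(w,e,z,True)[:2]-O))*1000
for nm,rows,lo,hi,pol,z in [('tileL',range(150,228,8),200,220,-1,.1525),('tileR',range(150,228,8),340,360,1,.1525),('bedL',range(116,136,3),242,258,1,.035),('bedR',range(116,136,3),294,310,-1,.035),('plateL',range(40,135,12),205,222,-1,.01),('plateR',range(40,135,12),332,350,1,.01)]:
    P=np.array([G(e,z) for e in edges(w,rows,lo,hi,pol)]); k=np.polyfit(P[:,0],P[:,1],1)
    print(nm,'slope',k[0],'y mean',P[:,1].mean(),'x',P[[0,-1],0],'sd',np.std(P[:,1]-np.polyval(k,P[:,0])))
print('front',G((250,142),.1525),G((310,142),.1525))
print('cap',G((275.5,26),.094))
print('stops front',G((245,103),.042),G((306,103),.042),'plunger tip',G((276,119),.042))
E
```

```text
tileL slope -0.004768007726331109 y mean 29.355187062699866 x [-27.7105 -58.9692] sd 0.09985311062410841
tileR slope 0.002138001362076753 y mean -30.340029691486073 x [-27.8888 -59.1425] sd 0.07145365516297777
bedL slope -0.0020034630455466585 y mean 19.80353131052286 x [ -9.5753 -23.5317] sd 0.07056794355058504
bedR slope -0.01252039366343928 y mean -19.81004850491943 x [ -9.7058 -23.6611] sd 0.02354367800839848
plateL slope 0.0014847748708867014 y mean 54.35020854151395 x [ 59.7621 -14.5627] sd 0.04771297476519421
plateR slope 0.05308013950967067 y mean -53.70668372844714 x [ 58.9357 -14.9056] sd 1.850927879855398
front [-24.7858  11.3112] [-24.8444 -13.3299]
cap [43.3615  1.2488]
stops front [ 0.1108 24.558 ] [ -0.1205 -20.7661] plunger tip [-12.3043   1.5442]
```

Request:
carry_out(translation=[[-0.0005,0,0],[0,0,0.03],[0,0,0.035],[0,0,0.025],[0,0,0.008],[0,0,0],[0,0,0.002],[0,0,0.001],[0,0,0]], turn=[[0,0,0],[0,0,0],[0,0,0],[0,0,0],[0,0,0],[0,0,0],[0,0,0],[0,0,0],[0,0,0]], gripper=[1,1,1,1,1,1,1,1,1])

```text
time: 18.05
tool_pos: [0.5237, -0.1445, 0.0297]
tool_rot: [-3.14, -0.0, -1.73]
contact_force: [0.8, -1.0, -2.4]
opening: 0.0595
```

Request:
carry_out(translation=[[0,0,0.001],[0,0,0.001],[0,0,0],[0,0,0]], turn=[[0,0,0],[0,0,0],[0,0,0],[0,0,0]], gripper=[1,1,1,1])

```text
time: 18.45
tool_pos: [0.5231, -0.1444, 0.0267]
tool_rot: [-3.142, 0.0, -1.73]
contact_force: [0.6, -0.2, -2.4]
opening: 0.0593
```

```bash
cat > chk.py <<'E'
from fit import *
np.set_printoptions(precision=4,suppress=True)
w=read_camera('wrist'); O=np.array([.6064,-.1586]);c,s=np.cos(-.1585),np.sin(-.1585);M=np.array([[c,s],[-s,c]])
o=robot.observe();print(o['tool_pos'],o['tool_rot'],o['contact_force'],o['torque'],'gauge',M@(o['tool_pos'][:2]-O)*1000)
E
python3 - <<'E'
from chk import *
save(w,'w6.png')
E
```

```text
[ 0.5231 -0.1444  0.0267] [-3.1415  0.0001 -1.73  ] [-0.2613  0.0936 -2.4337] [-0.0149  0.1876  0.0013] gauge [-84.4669   0.8824]
```

View pics/w6.png

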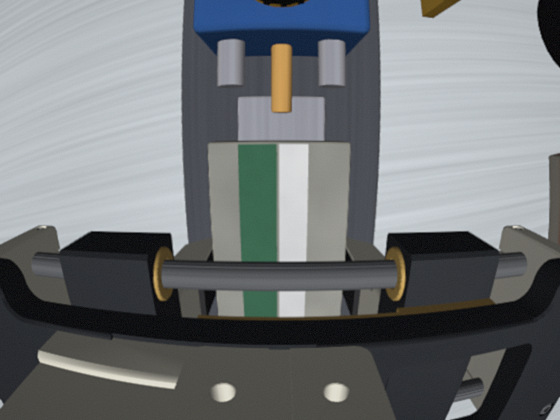

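Tile centre is at column 279, bed and plunger at about 281, so the tile is about 0.8 mm left. I'll correct that and touch down.

Request:
carry_out(translation=[[0.0008,0,0],[0,0,0.001],[0,0,0.0005],[0,0,0.0005],[0,0,0],[0,0,0]], turn=[[0,0,0],[0,0,0],[0,0,0],[0,0,0],[0,0,0],[0,0,0]], gripper=[1,1,1,1,1,1])

```text
time: 19.1
tool_pos: [0.523, -0.1452, 0.0252]
tool_rot: [-3.141, -0.0, -1.73]
contact_force: [-2.4, -0.1, 5.7]
opening: 0.0599
```

```bash
cat > chk2.py <<'E'
from chk import *
G=lambda e,z:M@(atz(w,e,z,True)[:2]-O)*1000
zt=o['tool_pos'][2]+.0238
for nm,rows,lo,hi,pol,z in [('tileL',range(150,228,8),200,220,-1,zt),('tileR',range(150,228,8),340,360,1,zt),('bedL',range(118,137,3),228,248,1,.035),('bedR',range(118,137,3),314,334,-1,.035)]:
    P=np.array([G(e,z) for e in edges(w,rows,lo,hi,pol)]); k=np.polyfit(P[:,0],P[:,1],1)
    print(nm,'slope',k[0],'y',P[:,1].mean(),'sd',np.std(P[:,1]-np.polyval(k,P[:,0])))
E
python3 chk2.py
```

```text
[ 0.523  -0.1452  0.0252] [-3.1414 -0.     -1.73  ] [-3.279  -0.0409  5.2979] [ 0.144   0.5597 -0.0329] gauge [-84.5138   0.0692]
tileL slope -0.007164604350777535 y 31.86621855839534 sd 0.15015961436020178
tileR slope -0.0015187887628412182 y -32.206464010032086 sd 0.18080607447893712
bedL slope 0.023605725089607427 y 19.861660038571774 sd 0.024321152347074493
bedR slope 0.023610136671084088 y -19.520239378333763 sd 0.030422294016216267
```

Touched down on the bed, lateral error about 0.2 mm. Next I ease the downforce slightly and push up to the plunger.

Request:
carry_out(translation=[[0,0,-0.0004],[0,-0.004,0],[0,-0.004,0],[0,-0.004,0],[0,-0.003,0],[0,-0.003,0],[0,-0.002,0],[0,-0.002,0],[0,0,0],[0,0,0]], turn=[[0,0,0],[0,0,0],[0,0,0],[0,0,0],[0,0,0],[0,0,0],[0,0,0],[0,0,0],[0,0,0],[0,0,0]], gripper=[1,1,1,1,1,1,1,1,1,1])

```text
time: 20.15
tool_pos: [0.5425, -0.1481, 0.0252]
tool_rot: [3.137, 0.001, -1.73]
contact_force: [-11.4, 0.6, 11.1]
opening: 0.0595
```

```bash
python3 chk.py
```

```text
[ 0.5425 -0.1481  0.0252] [ 3.1367  0.0006 -1.7297] [-10.5287   1.4657  10.7408] [ 0.1053  1.7981 -0.0861] gauge [-64.7085   0.2605]
```

Request:
carry_out(translation=[[0,0,-0.001],[0,-0.001,0],[0,-0.001,0],[0,-0.001,0],[0,-0.001,0],[0,0,0],[0,0,0]], turn=[[0,0,0],[0,0,0],[0,0,0],[0,0,0],[0,0,0],[0,0,0],[0,0,0]], gripper=[1,1,1,1,1,1,1])

```text
time: 20.9
tool_pos: [0.5468, -0.1488, 0.0252]
tool_rot: [3.137, 0.001, -1.73]
contact_force: [-6.9, 0.4, 1.8]
opening: 0.0595
```

```bash
python3 chk.py
```

```text
[ 0.5467 -0.1488  0.0252] [ 3.1369  0.0007 -1.7299] [-6.8824  1.0018  1.6716] [-0.0103  1.1823 -0.0804] gauge [-60.4529   0.2604]
```

Request:
carry_out(translation=[[0.0002,-0.0005,0],[0,-0.0005,0],[0,-0.0005,0],[0,-0.0005,0],[0,0,0],[0,0,0]], turn=[[0,0,0],[0,0,0],[0,0,0],[0,0,0],[0,0,0],[0,0,0]], gripper=[1,1,1,1,1,1])

```text
time: 21.55
tool_pos: [0.547, -0.1489, 0.0252]
tool_rot: [3.133, 0.001, -1.73]
contact_force: [-13.1, 1.2, 6.6]
opening: 0.0598
```

```bash
python3 - <<'E'
from chk import *
cv2.imwrite('pics/w7.png',cv2.resize(w['img'][20:260,160:400],None,fx=2.4,fy=2.4,interpolation=cv2.INTER_CUBIC)[...,::-1])
E
```

```text
[ 0.547  -0.1489  0.0252] [ 3.1332  0.0011 -1.7297] [-12.764    1.1192   5.9762] [ 0.0504  2.0916 -0.08  ] gauge [-60.1717   0.2551]
```

View pics/w7.png

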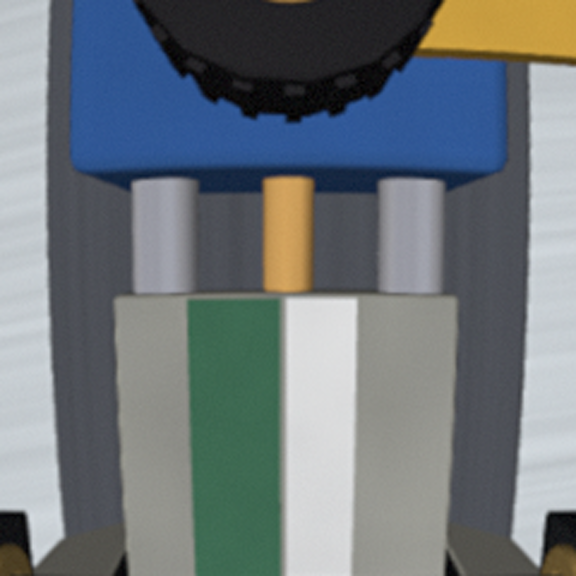

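The tile front is flush with both stops (crop rows ~293) and the plunger is fully in. The tool leans about 0.5° nose-down from the push, so I'll level it and add a little press.

Request:
carry_out(translation=[[0,0,0],[0,0,0],[0,-0.0005,0],[0,-0.0005,0],[0,0,0],[0,0,0],[0,0,0]], turn=[[0.004,0,0],[0.005,0,0],[0.001,0,0],[0,0,0],[0,0,0],[0,0,0],[0,0,0]], gripper=[1,1,1,1,1,1,1])

```text
time: 22.3
tool_pos: [0.5471, -0.1489, 0.0252]
tool_rot: [3.141, 0.001, -1.73]
contact_force: [-15.7, 1.4, 9.0]
opening: 0.0599
```

```bash
python3 chk.py
```

```text
[ 0.5472 -0.1489  0.0252] [ 3.1413  0.0013 -1.7297] [-15.469    1.1499   9.5186] [-0.0106  2.6867 -0.0918] gauge [-60.0179   0.2667]
```

```bash
python3 - <<'E'
from chk import *
a=cv2.resize(w['img'][90:170,200:360],None,fx=4.5,fy=4.5,interpolation=cv2.INTER_CUBIC)
cv2.imwrite('pics/w8.png',a[...,::-1])
E
```

```text
[ 0.5471 -0.1489  0.0252] [ 3.1413  0.0013 -1.7296] [-15.2653   1.36     8.7982] [ 0.0095  2.6989 -0.124 ] gauge [-60.0444   0.2566]
```

View pics/w8.png

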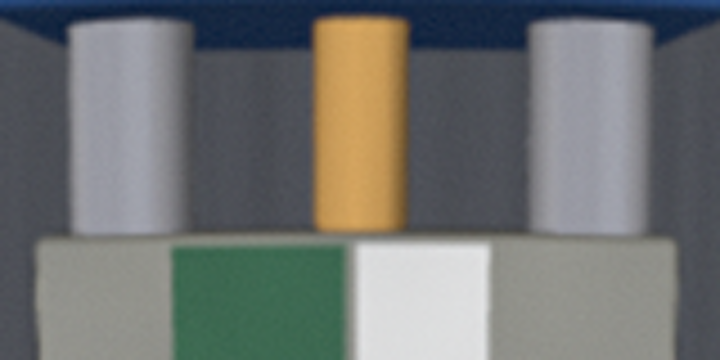

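Both stops (131,235) and (588,235) and the plunger (360,232) meet the tile's end squarely, with no gap showing. Handing in.

```bash
python3 -c "
from h import *
print(robot.hand_in()); o=robot.observe(); print(o['tool_pos'],o['contact_force'],o['time'])"
```

```text
the job is handed in; nothing more can be done
None
the job is handed in; nothing more can be done
```

I turned the black cap about 1.5 rad anticlockwise, and the top view showed the yellow guard fully clear of the plunger. I then laid the striped tile on the bed, pressed it home and handed the job in at about 22 s with it still gripped.

**Last checks**
- **Position:** the gripper, level to about 0.1°, was at gauge x ≈ -60.0 mm and y ≈ +0.3 mm.
- **Force:** the horizontal push was about 15 N, and the wrist force stayed far below its limit.
- **Stops:** the last 2 mm of commanded push moved the tile only 0.3 mm, so it had reached them. The close-up showed both stops and the plunger meeting the tile's end with no visible gap.

**Checks that disagreed**
- **First positions:** the networks' first positions for the gauge were about 10 mm off. I used a fit to the gauge's edges in the wrist camera instead.
- **Bed angle:** just before pressing, a short measurement of the bed's edges suggested it was about 0.02 rad off the tile's line. I put that down to the short length measured, because the longer fit and the flush end contact did not show it.

I did not check the other objects again at the end, but the arm passed well above them.

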